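# Free the tray of a gel casting table

## Task

Release the gel tray that is clamped in the casting table: with a fingertip, roll the knurled clamp nut anticlockwise (seen from above) through two full turns from its tight start, then push the upright end gate straight away from the tray, all the way back. Only touch and push, do not grip or lift anything; leave the tray lying where it is and the other things on the bench alone.

Things in the scene. Friction and masses are not known exactly. Their poses are not given: they have to be found in the camera images.
- casting_table: gel casting table, fixed to the bench: a flat grey bed 120 mm (x) by 320 mm (y), its upper face 12 mm above the bench. Origin: middle of the bed, at bench height; z up, y along the bed. A fixed dam 28 mm high stands at the -y end, then come the tray, the end gate and, at the +y end, the clamp nut. Two guide rails 5.5 mm high stand on the bed 26 mm either side of the nut's axis, and a disc-shaped spirit level 4 mm high and 22 mm across at x = -43 mm, y = 138 mm.
- cast_tray: clear open acrylic tray, 180 x 90 x 20 mm, loose, lying on the bed between the fixed dam and the end gate (its top 32 mm above the bench). Origin: centre of its underside; its long axis is its x.
- clamp_nut (a joint): turn of the clamp nut about its upright axis (rad). 0 = screwed tight, as it always starts; grows anticlockwise seen from above; one full turn is 6.283 and lifts the nut by 2 mm. It is stiff enough to stay where it is left (about 0.03 N m, 1.5 N at the rim) and runs against a stop at 4 turns. While tight, a boss 2.5 mm deep under it sits in a pocket of the gate's tongue, so the gate cannot be moved; past one and a half turns the boss is out.
- nut_rim (a point): centre of the dark steel clamp nut, at half its rim height. Rim 40.8 mm across over 24 upright ridges 1.8 mm proud, 16 mm high (24 to 40 mm above the bench when tight). A white witness line on its top edge and rim points to the table's -x when tight. Axis at x = 0, y = 120 mm of the table, 75 mm from the gate wall's nearer face; a fixed 10 mm stud passes through it to 58 mm above the bench.
- end_gate (a joint): slide of the end gate along the table's +y, away from the tray (m): 0 = against the tray, as it starts; 0.030 = all the way back, at its stop. Friction 1.5 N; it stays where it is left.
- gate_face (a point): middle of the top edge of the end gate on its tray side, at 64 mm above the bench and, when closed, at x = 0, y = 35 mm of the casting table; its axes are the table's. The gate is an upright aluminium wall 104 mm wide (x), 10 mm thick (from this point towards +y) and 52 mm high; 32 mm of its tray side stands free above the tray. Pushed on this face towards +y it slides away from the tray; a flat tongue runs from its foot under the nut.
- timer: white bench timer, 62 x 62 x 18 mm, a bystander. Origin: centre of its underside.
- small_bottle: small white bottle with screw cap, 48 mm across and 97 mm high, a bystander. Origin: centre of its underside.
- beaker: empty glass beaker, 57 mm across and 70 mm high, a bystander. Origin: centre of its underside.
- comb: white gel comb with ten teeth lying flat, 46 x 92 x 8 mm, a bystander. Origin: on the bench under its middle.

How it is judged:
By the outcome, as a careful person would: the job done as asked, in the order asked, and still so for the second after the job is handed in, with the robot touching nothing.
It also fails if it takes over 67 s, if anything falls off the work surface, if the arm or the gripper's body presses on something with over 40 N, if the wrist force passes 120 N, or if a joint passes its speed limit or range.

## Robot

A 6-joint arm with a two-finger parallel gripper is mounted at the origin on a cart in front of the work surface, level with it; the furniture and walls round the work are solid. World frame = base frame: x ahead of the robot, y to its left, z up, the work surface at z = 0. Lengths are in m, angles in rad, forces in N, time in s.
With the tool pointing down it reaches from about 0.275 to 0.825 m from the base axis. Payload 5.2 kg.
Tool frame: the origin (TCP) lies on the centre line of the jaws, within the pads' length; the fingertips stand 22 mm ahead of it and the grasp point (between the pads) lies 3 mm ahead of it; z points along the fingers, y is the direction in which the jaws open and shut (so a half turn about z gives the same grasp; the last joint's range is limited). The gripper opens to 93 mm and grips with 3 to 60 N. Pads are 15 mm wide; open, the fingers measure 128 mm over their backs; the gripper's body (75 mm by 188 mm) begins 65 mm behind the grasp point.
Start: joints at [0.912, 0.259, 1.535, -0, 1.348, -0.203], TCP at [0.242, 0.494, 0.241] pointing down, gripper open.
Joint ranges: [-3.14, 3.14], [-0.91, 2.08], [0.19, 2.58], [-1.22, 4.36], [0.22, 2.71], [-3.12, 3.12]. Speed limits (rad/s): [2.57, 2.57, 3.14, 3.14, 3.14, 3.14].

## Interface

Orientations are given as a unit quaternion [w, x, y, z].
In Python, from cell import ctrl gives the robot as it stands.
- The arm moves only by the tool send_rows, never from a script. Its argument "increments" is text: rows parted by semicolons, each of 6 numbers parted by spaces: the shift along the tool's x, y, z each as a share of 50 cm, from -1 to 1, then the turn, a rotation vector about the tool's x, y, z each as a share of 2 rad, from -1 to 1. In form: dx dy dz rx ry rz; .... A call has 1 to 5 rows; each row is the pose to reach, as a shift and turn from the pose measured when the call began, along the tool's axes at that moment; what a row does not reach only later rows make up. A row lasts 1/12 s, in which the tool goes at most 41.7 mm and 7.16 degrees, less where a joint would pass 70% of its speed; a pose out of reach is approached as far as the arm can. A call with a number of a shift or a turn outside -1 to 1 is refused whole. A call with a gripper value outside its range is refused whole. "hand" is the closure, from -1 (fully open) to 1 (shut), set as the call begins (left out, the last holds). The fingers move at their own pace and stop on an object; "force" is the grip in N (left out, the last holds). Time passes only in rows, so rows that repeat a pose let the fingers close. It gives the time, the measured TCP pose, the force and the opening at its end, in the units of the state.
- ctrl.observe(): the state, without advancing time (a new reading comes with each control period).
- ctrl.snapshot(name): name is "side" or "top"; returns a dict with "image" (420x560x3 uint8, red, green, blue), "K" (3x3 intrinsics, pixels), "k1" (the pictures are not rectified: a ray, as slopes to the right and down, at radius r is drawn at 1 + k1 r^2 times it, then the intrinsics apply), "camera_from_world" (4x4, takes a point from world to camera coordinates). Camera axes: x right, y down, z forward; pixel columns grow to the right and rows downward; lengths in m; the calibration is good to about 2 mm. A picture is of the moment at which its call begins. There is no depth.
- ctrl.close_job(): hands the job in, once; it reports no verdict.
The state is a dict: "clock": time; "q": joint angles; "joint_velocities": joint speeds; "tau": joint torques, N m; "position": TCP position; "tool_rot": TCP orientation; "force": force on the tool from outside, world axes, zero at the start; "wrist_torque": the same for the moment, N m; "grip_width": opening from 0.0 (shut) to 1.0 (fully open).
Only numpy, scipy, OpenCV 4.12 (cv2) and the standard library are available. Lean on these libraries where they do the work, as an engineer would, in place of code of your own. Each camera call takes 0.05 s, during which the arm holds its last target. There are 200 camera calls.

## Working session

There is one attempt and no reset: what is moved stays moved. The work goes in short steps, Python scripts to look and compute and a tool call to move; the robot and the scene stay as the last step left them, time stands still between calls to the robot, and variables do not carry over. Pictures are saved under pics/ and viewed, about 8 in all and at most 12, crops included, and the job is handed in when it is done.

Besides the shell and the picture viewer there is one more tool, called after "Call:" as name(argument=value, ...) on one line, values as JSON. send_rows: Moves the arm, as the interface text tells. Shift numbers are shares of 50 cm and turn numbers shares of 2 rad, none past 1 either way. Its arguments: {"type":"object","properties":{"increments":{"type":"string"},"hand":{"type":"number"},"force":{"type":"number"}},"required":["increments"]}

```bash
ls; mkdir -p pics; python3 - <<'E'
from cell import ctrl
import cv2,json
for n in("top","side"):
    s=ctrl.snapshot(n); cv2.imwrite(f"pics/{n}0.png",s["image"][:,:,::-1]); print(n,s["K"],s["k1"],s["camera_from_world"])
print(ctrl.observe())
E
```

```text
pics
top [[543.63789266   0.         273.7591749 ]
 [  0.         543.63789266 205.85404581]
 [  0.           0.           1.        ]] -0.09021374323148487 [[-0.01845594 -0.99979292  0.00857284 -0.04307389]
 [-0.98856716  0.01696403 -0.14982385  0.46095057]
 [ 0.14964739 -0.01123997 -0.98867554  1.49957992]
 [ 0.          0.          0.          1.        ]]
side [[421.47136435   0.         277.86550387]
 [  0.         421.47136435 213.24891432]
 [  0.           0.           1.        ]] -0.04062810478494252 [[ 0.99204505  0.12575577 -0.00566649 -0.45308809]
 [ 0.0594649  -0.507823   -0.85940661  0.02387023]
 [-0.11095291  0.85223312 -0.51126135  1.29320927]
 [ 0.          0.          0.          1.        ]]
{'clock': 0.1, 'q': array([ 9.12180960e-01,  2.59273533e-01,  1.53596209e+00,  3.03983882e-06,
        1.34798556e+00, -2.02793676e-01]), 'joint_velocities': array([ 0.00134922, -0.0018374 , -0.00177831, -0.00024339, -0.00094226,
        0.0002794 ]), 'tau': array([ 1.23953439e-03, -4.38211262e+01, -2.84644997e+01,  7.19170575e-02,
        3.60591430e-02, -7.03203614e-05]), 'position': array([0.24180551, 0.49349597, 0.2399036 ]), 'tool_rot': array([-3.41311472e-04,  2.25943141e-01,  9.74140151e-01, -7.39281081e-04]), 'force': array([ 0.0865654 ,  1.39334443, -0.19455575]), 'wrist_torque': array([-0.03079696,  0.02020344, -0.02630974]), 'grip_width': 0.9955710145220539}
```

View pics/top0.png

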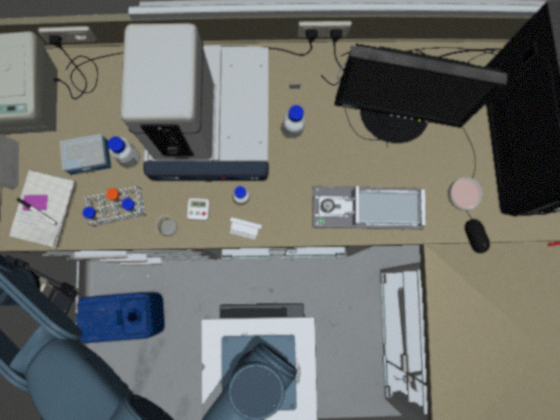

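View pics/side0.png

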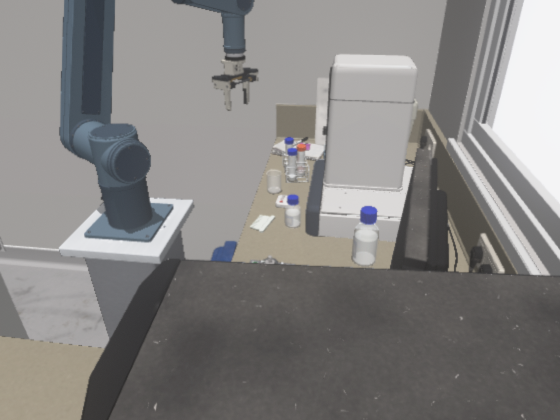

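The top view shows the casting table at columns 313–425, rows 186–230, with the nut at about (328,206) on the left, so table +y is roughly world +y. The monitor hides the table in the side view. I'll zoom in on the top view.

```bash
cat > h.py <<'E'
import numpy as np,cv2
from cell import ctrl
def ray(s,px,z):
    "pixel -> world point on plane z"
    T=s["camera_from_world"];R=T[:3,:3];t=T[:3,3];K=s["K"]
    d=(np.array(px,float)-K[:2,2])/K[0,0]
    u=d.copy()
    for _ in range(20): u=d/(1+s["k1"]*(u@u))
    v=R.T@np.r_[u,1];c=-R.T@t
    return c+v*(z-c[2])/v[2]
def proj(s,p):
    T=s["camera_from_world"];c=T[:3,:3]@np.array(p)+T[:3,3];u=c[:2]/c[2]
    return u*(1+s["k1"]*(u@u))*s["K"][0,0]+s["K"][:2,2]
def crop(name,r0,r1,c0,c1,f,out):
    s=ctrl.snapshot(name);cv2.imwrite(out,cv2.resize(s["image"][r0:r1,c0:c1,::-1],None,fx=f,fy=f,interpolation=cv2.INTER_CUBIC));return s
E
python3 - <<'E'
from h import *
s=crop("top",176,240,305,435,6,"pics/c1.png")
E
```

```text
(no output)
```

View pics/c1.png

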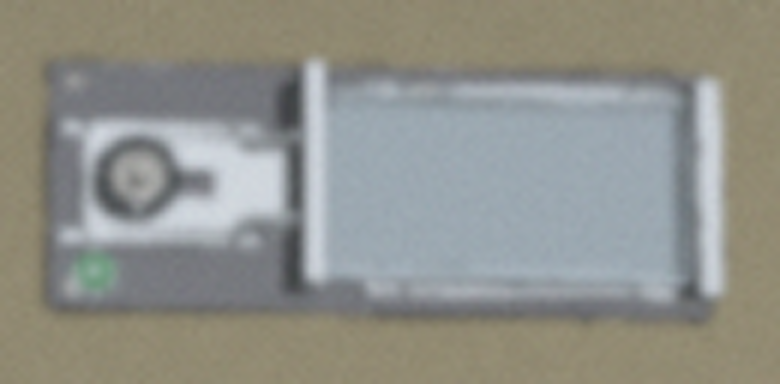

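```bash
python3 - <<'E'
from h import *
s=ctrl.snapshot("top")
# crop px, table-frame coordinates (x,y,z)
F={"bedNW":((48,62),(.06,.16,.012)),"bedSW":((48,306),(-.06,.16,.012)),"bedSE":((710,320),(-.06,-.16,.012)),
"level":((97,271),(-.043,.138,.016)),"stud":((140,176),(0,.12,.058)),"nut":((136,181),(0,.12,.040)),
"gateN":((305,60),(.052,.045,.064)),"gateS":((304,280),(-.052,.045,.064)),"gateN2":((327,60),(.052,.035,.064)),"gateS2":((325,283),(-.052,.035,.064))}
A=[];B=[]
for k,(p,q) in F.items():
    w=ray(s,((p[0]+.5)/6-.5+305,(p[1]+.5)/6-.5+176),q[2]);A.append(q[:2]);B.append(w[:2])
A=np.array(A);B=np.array(B);a=A-A.mean(0);b=B-B.mean(0)
U,S,V=np.linalg.svd(a.T@b);R=(U@V).T;t=B.mean(0)-R@A.mean(0)
print("yaw",np.arctan2(R[1,0],R[0,0]),"origin",t)
for k,r in zip(F,B-(A@R.T+t)): print(k,(r*1000).round(1))
T=lambda x,y:R@[x,y]+t
print("nut",T(0,.12),"gate",T(0,.035))
for n,p in dict(timer=(198,209),bottle=(240,195),beaker=(168,226),comb=(246,228)).items(): print(n,ray(s,p,.02))
E
```

```text
yaw -0.03487346038644608 origin [ 0.45493466 -0.32253917]
bedNW [-0.7  0.1]
bedSW [ 1.3 -0.6]
bedSE [-0.2  1.4]
level [ 1.  -1.5]
stud [-2.5  0.7]
nut [-2.1  0.7]
gateN [ 0.6 -0.8]
gateS [1.5 0.3]
gateN2 [ 0.8 -1.1]
gateS2 [0.2 0.6]
nut [ 0.45911863 -0.20261213] gate [ 0.45615499 -0.28756045]
timer [0.45700648 0.16456993 0.02      ]
bottle [0.49539955 0.04446741 0.02      ]
beaker [0.40966762 0.2499198  0.02      ]
comb [0.40027775 0.02835029 0.02      ]
```

The fit is good to about 2 mm. The plan is to shut the fingers, line the tool up with the table and come to the nut's −x side. The finger then orbits the nut anticlockwise without turning, rolling along the rim.

```bash
cat >> h.py <<'E'
from scipy.spatial.transform import Rotation as Ro
YAW=-.0349; C=np.array([.4585,-.2023])   # table yaw, nut axis (world)
RT=np.array([[np.cos(YAW),-np.sin(YAW)],[np.sin(YAW),np.cos(YAW)]])
def here():
    o=ctrl.observe();w,x,y,z=o["tool_rot"];R=Ro.from_quat([x,y,z,w]);p=o["position"]
    return o,np.r_[RT.T@(p[:2]-C)*1000,p[2]*1000],R
def rows(targets):
    "targets: tcp in table axes rel. nut axis, mm (x,y,z world)"
    o,p,R=here()
    G=Ro.from_matrix(np.c_[np.r_[-RT[:,0],0],np.r_[RT[:,1],0],[0,0,-1]])
    rv=(R.inv()*G).as_rotvec()/2
    out=[]
    for t in targets:
        w=np.r_[RT@(np.array(t[:2])/1000)+C,t[2]/1000]
        out.append(" ".join(f"{v:.4f}" for v in np.r_[R.inv().apply(w-o["position"])/.5,rv]))
    print("now",p.round(1),"F",(RT.T@o["force"][:2]).round(1),o["force"][2].round(1),"t",o["clock"].round(2));print("; ".join(out))
E
python3 - <<'E'
from h import *
rows([(-60,17.5,240)])
E
```

```text
Traceback (most recent call last):
  File "h.py", line 31, in rows
    print("now",p.round(1),"F",(RT.T@o["force"][:2]).round(1),o["force"][2].round(1),"t",o["clock"].round(2));print("; ".join(out))
                                                                                         ^^^^^^^^^^^^^^^^
AttributeError: 'float' object has no attribute 'round'
```

```bash
sed -i 's/o\["clock"\].round(2)/round(o["clock"],2)/' h.py; python3 - <<'E'
from h import *
rows([(-60,17.5,240)])
E
```

```text
now [-240.7  687.9  240.1] F [ 0.  -0.6] 0.1 t 0.2
-0.8778 -1.0762 0.0012 -0.0005 -0.0002 -0.2105
```

Call:
send_rows(increments="-0.4 -0.5 0 0 0 -0.1; -0.4 -0.5 0 0 0 -0.21; -0.4 -0.5 0 0 0 -0.21; -0.8 -0.98 0 0 0 -0.21; -0.8 -0.98 0 0 0 -0.21", hand=1, force=20)

```text
clock: 0.62
position: [0.2866, 0.2964, 0.2404]
tool_rot: [-0.0, 0.015, 1.0, -0.001]
force: [0.7, -0.6, 0.4]
grip_width: 0.686
```

```bash
python3 - <<'E'
from h import *
rows([(-60,17.5,240)])
E
```

```text
now [-189.2  492.4  240.4] F [ 0.7 -0.6] 0.4 t 0.62
-0.2543 -0.9509 0.0018 -0.0006 -0.0003 0.0022
```

Call:
send_rows(increments="-0.254 -0.951 0 0 0 0.002; -0.254 -0.951 0 0 0 0.002; -0.254 -0.951 0 0 0 0.002; -0.254 -0.951 0 0 0 0.002; -0.254 -0.951 0 0 0 0.002")

```text
clock: 1.03
position: [0.3339, 0.0933, 0.241]
tool_rot: [0.0, 0.017, 1.0, -0.001]
force: [1.2, 0.5, 0.0]
grip_width: 0.333
```

```bash
python3 - <<'E'
from h import *
rows([(-60,17.5,240)])
E
```

```text
now [-134.8  291.1  241. ] F [1.2 0.6] 0.0 t 1.03
-0.1492 -0.5473 0.0026 -0.0006 0.0002 0.0004
```

Call:
send_rows(increments="-0.149 -0.547 0.002 0 0 0; -0.149 -0.547 0.002 0 0 0; -0.149 -0.547 0.002 0 0 0; -0.149 -0.547 0.002 0 0 0; -0.149 -0.547 0.002 0 0 0")

```text
clock: 1.45
position: [0.3814, -0.11, 0.2406]
tool_rot: [0.0, 0.017, 1.0, -0.001]
force: [1.2, 0.0, 0.6]
grip_width: 0.008
```

Call:
send_rows(increments="-0.03 -0.15 0.002 0 0 0; -0.03 -0.15 0.002 0 0 0; -0.03 -0.15 0.002 0 0 0")

```text
clock: 1.7
position: [0.3947, -0.1919, 0.2395]
tool_rot: [0.001, 0.02, 1.0, -0.002]
force: [0.0, -0.2, 0.1]
grip_width: 0.006
```

```bash
python3 - <<'E'
from h import *
rows([(-60,17.5,120),(-60,17.5,52)])
E
```

```text
now [-64.1   8.2 239.5] F [ 0.  -0.2] 0.1 t 1.7
-0.0078 0.0197 0.2390 -0.0022 0.0009 -0.0024; -0.0075 0.0203 0.3750 -0.0022 0.0009 -0.0024
```

Call:
send_rows(increments="-0.008 0.02 0.1 -0.002 0 -0.002; -0.008 0.02 0.2 -0.002 0 -0.002; -0.008 0.02 0.28 -0.002 0 -0.002; -0.008 0.02 0.34 -0.002 0 -0.002; -0.008 0.02 0.375 -0.002 0 -0.002")

```text
clock: 2.12
position: [0.3971, -0.1807, 0.0483]
tool_rot: [-0.001, 0.018, 1.0, 0.002]
force: [0.3, 0.7, 0.5]
grip_width: 0.008
```

Call:
send_rows(increments="0 0 0 0 0 0; 0 0 0 0 0 0")

```text
clock: 2.28
position: [0.3957, -0.1792, 0.0472]
tool_rot: [-0.003, 0.018, 1.0, 0.003]
force: [-0.1, -0.2, 0.3]
grip_width: 0.004
```

```bash
python3 - <<'E'
from h import *
rows([(-32,17.5,52),(-30,17.5,52),(-29,17.5,52)])
crop("top",176,240,285,385,8,"pics/c2.png")
E
```

```text
now [-63.5  20.9  47.2] F [-0.1 -0.2] 0.3 t 2.28
-0.0630 -0.0066 -0.0101 0.0031 -0.0032 -0.0004; -0.0670 -0.0066 -0.0101 0.0031 -0.0032 -0.0004; -0.0690 -0.0066 -0.0102 0.0031 -0.0032 -0.0004
```

View pics/c2.png

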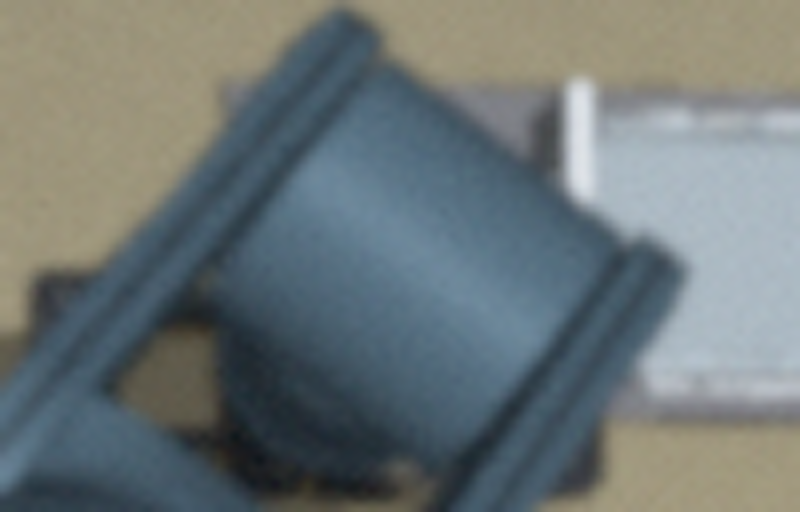

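The arm hides the nut from the top camera, so I'll go by force from here. Next is a contact probe from −x.

Call:
send_rows(increments="-0.02 -0.02 -0.01 0.003 -0.003 0; -0.04 -0.02 -0.01 0.003 -0.003 0; -0.05 -0.02 -0.01 0.003 -0.003 0; -0.058 -0.02 -0.01 0.003 -0.003 0; -0.06 -0.02 -0.01 0.003 -0.003 0")

```text
clock: 2.75
position: [0.4278, -0.1915, 0.0542]
tool_rot: [0.002, 0.018, 1.0, -0.002]
force: [-0.2, -0.2, 0.4]
grip_width: 0.007
```

```bash
python3 - <<'E'
from h import *
rows([(-30,8,52),(-29,8,52),(-28,8,52),(-27,8,52),(-26,8,52)])
E
```

```text
now [-31.    9.7  54.2] F [-0.2 -0.2] 0.4 t 2.75
-0.0020 -0.0034 0.0045 -0.0016 0.0021 -0.0001; -0.0040 -0.0034 0.0045 -0.0016 0.0021 -0.0001; -0.0060 -0.0034 0.0045 -0.0016 0.0021 -0.0001; -0.0080 -0.0034 0.0045 -0.0016 0.0021 -0.0001; -0.0100 -0.0034 0.0045 -0.0016 0.0021 -0.0001
```

Call:
send_rows(increments="-0.004 -0.003 0.003 -0.001 0.001 0; -0.006 -0.003 0.003 -0.001 0.001 0")

```text
clock: 2.92
position: [0.431, -0.1931, 0.0528]
tool_rot: [0.001, 0.017, 1.0, -0.001]
force: [-0.2, -0.2, -0.3]
grip_width: 0.005
```

Call:
send_rows(increments="-0.003 0 0 0 0 0; -0.003 0 0 0 0 0")

```text
clock: 3.08
position: [0.4323, -0.193, 0.0526]
tool_rot: [0.001, 0.017, 1.0, -0.0]
force: [0.2, -0.2, 0.1]
grip_width: 0.006
```

```bash
python3 - <<'E'
from h import *
rows([(-27,8,52)])
E
```

```text
now [-26.5   8.4  52.6] F [ 0.2 -0.2] 0.1 t 3.08
0.0009 -0.0008 0.0011 -0.0004 0.0007 0.0002
```

Still no contact; I'll keep going in 1 mm steps.

Call:
send_rows(increments="-0.002 0 0 0 0 0; -0.002 0 0 0 0 0")

```text
clock: 3.25
position: [0.4325, -0.1929, 0.0524]
tool_rot: [-0.0, 0.017, 1.0, -0.0]
force: [-2.7, -0.9, 2.4]
grip_width: 0.004
```

Call:
send_rows(increments="-0.002 0 0 0 0 0; -0.002 0 0 0 0 0")

```text
clock: 3.42
position: [0.4327, -0.1928, 0.0523]
tool_rot: [-0.001, 0.017, 1.0, -0.0]
force: [-4.9, -1.1, 3.8]
grip_width: 0.009
```

Call:
send_rows(increments="-0.002 0 0 0 0 0; -0.002 0 0 0 0 0")

```text
clock: 3.58
position: [0.4328, -0.1928, 0.0523]
tool_rot: [-0.002, 0.017, 1.0, 0.0]
force: [-6.2, -1.6, 3.9]
grip_width: 0.006
```

```bash
python3 - <<'E'
from h import *
rows([(-27,8,52)])
E
```

```text
now [-26.    8.6  52.3] F [-6.1 -1.8] 3.9 t 3.58
0.0020 -0.0011 0.0006 0.0000 -0.0019 0.0004
```

Contact is at −26 mm and the arm is compliant, about 5 N/mm. First rolling stroke along −y, pressing 2 mm inward.

Call:
send_rows(increments="-0.004 -0.005 0 0 0 0; -0.004 -0.01 0 0 0 0; -0.004 -0.015 0 0 0 0; -0.004 -0.02 0 0 0 0; -0.004 -0.025 0 0 0 0")

```text
clock: 4.0
position: [0.4325, -0.204, 0.0518]
tool_rot: [-0.004, 0.017, 1.0, 0.001]
force: [-5.5, 2.2, 3.0]
grip_width: 0.008
```

```bash
python3 - <<'E'
from h import *
rows([(-27,8,52)])
E
```

```text
now [-25.9  -2.6  51.8] F [-5.6  2. ] 3.0 t 4.0
0.0022 0.0212 -0.0004 0.0014 -0.0039 0.0005
```

Call:
send_rows(increments="-0.006 -0.006 0 0 0.004 0; -0.006 -0.012 0 0 0.004 0; -0.006 -0.018 0 0 0.004 0; -0.006 -0.024 0 0 0.004 0; -0.006 -0.03 0 0 0.004 0")

```text
clock: 4.42
position: [0.4326, -0.2175, 0.051]
tool_rot: [-0.01, 0.017, 1.0, 0.003]
force: [-7.0, 2.0, 3.6]
grip_width: 0.007
```

```bash
python3 - <<'E'
from h import *
rows([(-27,8,52)])
print(np.array(ctrl.observe()["wrist_torque"]).round(2))
E
```

```text
now [-25.4 -16.1  51. ] F [-7.1  1.8] 3.6 t 4.42
0.0032 0.0482 -0.0016 0.0030 -0.0104 0.0008
[0.36 1.12 0.11]
```

The tangential force stays near 2 N while the normal force rises, so the nut looks to be turning without slip. I'll add a path helper for the full orbit.

```bash
cat >> h.py <<'E'
def orbit(s,c,p,a=7.5,b=17.5,r=19.8):
    "finger centre after rolling length s (mm) from leading edge at nut's -x side; pressed p mm inward"
    q=np.pi/2*r; segs=[(0,2*b),(1,q),(0,2*a),(1,q),(0,2*b),(1,q),(0,2*a),(1,q)]
    s%=sum(l for _,l in segs); th=np.pi; k=0
    cor=[(-a,b),(-a,-b),(a,-b),(a,b)]   # finger centre minus contact at start of each side
    for k,(arc,l) in enumerate(segs):
        if s<=l: break
        s-=l; th+=np.pi/2*arc
    d=np.array(cor[(k//2)%4],float); f=s if not arc else segs[k-1][1]
    d+=f*np.array([-np.sin(np.pi+k//2*np.pi/2),np.cos(np.pi+k//2*np.pi/2)])
    if arc: th+=s/r
    n=np.array([np.cos(th),np.sin(th)])
    return np.array(c)+(r-p)*n+d
def go(s0,s1,n,c=(1,0),p=3,z=52):
    rows([(*orbit(s,c,p),z) for s in np.linspace(s0,s1,n+1)[1:]])
E
python3 - <<'E'
from h import *
for s in range(0,230,16): print(s,orbit(s,(1,0),0).round(1))
go(33,50,5)
E
```

```text
0 [-26.3  17.5]
16 [-26.3   1.5]
32 [-26.3 -14.5]
48 [-22.2 -29.6]
64 [ -8.6 -37.2]
80 [  7.4 -37.3]
96 [ 22. -32.]
112 [ 28.3 -17.7]
128 [28.3 -1.7]
144 [28.3 14.3]
160 [24.3 29.4]
176 [10.8 37.2]
192 [-5.2 37.3]
208 [-19.9  32.1]
224 [-26.3  17.9]
now [-25.4 -16.1  51. ] F [-7.1  1.8] 3.6 t 4.42
-0.0042 -0.0051 -0.0021 0.0030 -0.0104 0.0008; -0.0051 -0.0108 -0.0021 0.0030 -0.0104 0.0008; -0.0069 -0.0163 -0.0022 0.0030 -0.0104 0.0008; -0.0097 -0.0214 -0.0023 0.0030 -0.0104 0.0008; -0.0132 -0.0259 -0.0024 0.0030 -0.0104 0.0008
```

Call:
send_rows(increments="-0.0042 -0.005 -0.002 0.003 -0.01 0; -0.005 -0.011 -0.002 0.003 -0.01 0; -0.007 -0.0165 -0.002 0.003 -0.01 0; -0.0097 -0.0215 -0.002 0.003 -0.01 0; -0.013 -0.026 -0.002 0.003 -0.01 0")

```text
clock: 4.83
position: [0.4387, -0.231, 0.0517]
tool_rot: [-0.001, 0.017, 1.0, 0.0]
force: [-3.4, 0.6, -1.5]
grip_width: 0.004
```

```bash
python3 - <<'E'
from h import *
go(48,65,5)
E
```

```text
now [-18.8 -29.4  51.7] F [-3.4  0.5] -1.5 t 4.83
-0.0018 -0.0010 -0.0007 0.0001 -0.0005 0.0007; -0.0064 -0.0045 -0.0007 0.0001 -0.0005 0.0007; -0.0114 -0.0072 -0.0007 0.0001 -0.0005 0.0007; -0.0169 -0.0090 -0.0007 0.0001 -0.0005 0.0007; -0.0226 -0.0098 -0.0007 0.0001 -0.0005 0.0007
```

```bash
python3 - <<'E'
from h import *
go(50,68,5,p=4)
E
```

```text
now [-18.8 -29.4  51.7] F [-3.4  0.5] -1.5 t 4.83
-0.0059 -0.0018 -0.0007 0.0001 -0.0005 0.0007; -0.0108 -0.0047 -0.0007 0.0001 -0.0005 0.0007; -0.0161 -0.0068 -0.0007 0.0001 -0.0005 0.0007; -0.0218 -0.0078 -0.0007 0.0001 -0.0005 0.0007; -0.0283 -0.0079 -0.0007 0.0001 -0.0005 0.0007
```

Call:
send_rows(increments="-0.006 -0.002 -0.001 0 0 0.001; -0.011 -0.005 -0.001 0 0 0.001; -0.016 -0.007 -0.001 0 0 0.001; -0.022 -0.008 -0.001 0 0 0.001; -0.028 -0.008 -0.001 0 0 0.001")

```text
clock: 5.25
position: [0.4535, -0.2364, 0.0524]
tool_rot: [0.0, 0.018, 1.0, -0.001]
force: [-3.8, -3.5, 1.9]
grip_width: 0.006
```

```bash
python3 - <<'E'
from h import *
go(68,86,5,p=4)
E
```

```text
now [ -3.8 -34.2  52.4] F [-3.7 -3.7] 1.9 t 5.25
-0.0055 0.0018 0.0008 -0.0006 0.0002 -0.0003; -0.0127 0.0019 0.0008 -0.0006 0.0002 -0.0003; -0.0199 0.0019 0.0008 -0.0006 0.0002 -0.0003; -0.0266 0.0019 0.0008 -0.0006 0.0002 -0.0003; -0.0323 0.0028 0.0008 -0.0006 0.0002 -0.0003
```

Call:
send_rows(increments="-0.006 0.005 0 0 0 0; -0.013 0.006 0 0 0 0; -0.02 0.006 0 0 0 0; -0.026 0.006 0 0 0 0; -0.032 0.007 0 0 0 0")

```text
clock: 5.67
position: [0.4718, -0.2352, 0.0539]
tool_rot: [0.002, 0.018, 1.0, -0.002]
force: [-2.2, -5.1, 4.1]
grip_width: 0.003
```

```bash
python3 - <<'E'
from h import *
go(83,100,5,c=(1,2),p=4)
E
```

```text
now [ 14.4 -32.4  53.9] F [-2.1 -5.2] 4.1 t 5.67
0.0035 0.0034 0.0037 -0.0024 0.0022 -0.0002; -0.0016 0.0053 0.0037 -0.0024 0.0022 -0.0002; -0.0063 0.0080 0.0037 -0.0024 0.0022 -0.0002; -0.0104 0.0115 0.0037 -0.0024 0.0022 -0.0002; -0.0139 0.0156 0.0037 -0.0024 0.0022 -0.0002
```

```bash
python3 - <<'E'
from h import *
go(88,106,5,c=(1,2.5),p=4)
E
```

```text
now [ 14.4 -32.4  53.9] F [-2.1 -5.2] 4.1 t 5.67
-0.0041 0.0076 0.0037 -0.0024 0.0022 -0.0002; -0.0088 0.0109 0.0037 -0.0024 0.0022 -0.0002; -0.0128 0.0151 0.0037 -0.0024 0.0022 -0.0002; -0.0159 0.0198 0.0037 -0.0024 0.0022 -0.0002; -0.0182 0.0251 0.0037 -0.0024 0.0022 -0.0002
```

Call:
send_rows(increments="-0.005 0.006 0.003 -0.002 0.002 0; -0.009 0.011 0.003 -0.002 0.002 0; -0.013 0.015 0.003 -0.002 0.002 0; -0.016 0.02 0.003 -0.002 0.002 0; -0.018 0.025 0.003 -0.002 0.002 0")

```text
clock: 6.08
position: [0.4852, -0.2252, 0.0543]
tool_rot: [0.004, 0.018, 1.0, -0.003]
force: [5.0, -5.4, 2.5]
grip_width: 0.002
```

```bash
python3 - <<'E'
from h import *
go(104,122,5,c=(1,2.5),p=4)
E
```

```text
now [ 27.5 -22.   54.3] F [ 5.2 -5.2] 2.5 t 6.08
0.0073 0.0067 0.0046 -0.0029 0.0043 -0.0004; 0.0065 0.0124 0.0046 -0.0029 0.0043 -0.0004; 0.0065 0.0192 0.0045 -0.0029 0.0043 -0.0004; 0.0065 0.0264 0.0045 -0.0029 0.0043 -0.0004; 0.0065 0.0336 0.0044 -0.0029 0.0043 -0.0004
```

Call:
send_rows(increments="0.006 0.007 0.004 -0.003 0.004 0; 0.006 0.013 0.004 -0.003 0.004 0; 0.006 0.02 0.004 -0.003 0.004 0; 0.006 0.027 0.004 -0.003 0.004 0; 0.006 0.034 0.004 -0.003 0.004 0")

```text
clock: 6.5
position: [0.4895, -0.2105, 0.0547]
tool_rot: [0.007, 0.019, 1.0, -0.003]
force: [13.1, -3.0, 0.7]
grip_width: 0.007
```

```bash
python3 - <<'E'
from h import *
go(121,139,5,c=(1,2.5),p=4)
E
```

```text
now [31.3 -7.1 54.7] F [13.2 -2.6] 0.7 t 6.5
0.0141 0.0090 0.0052 -0.0026 0.0074 -0.0012; 0.0141 0.0162 0.0051 -0.0026 0.0074 -0.0012; 0.0141 0.0234 0.0051 -0.0026 0.0074 -0.0012; 0.0141 0.0306 0.0051 -0.0026 0.0074 -0.0012; 0.0141 0.0378 0.0050 -0.0026 0.0074 -0.0012
```

Call:
send_rows(increments="0.006 0.008 0.004 -0.002 0.006 0; 0.006 0.015 0.004 -0.002 0.006 0; 0.006 0.023 0.004 -0.002 0.006 0; 0.006 0.03 0.004 -0.002 0.006 0; 0.006 0.038 0.004 -0.002 0.006 0")

```text
clock: 6.92
position: [0.4905, -0.1922, 0.0539]
tool_rot: [0.005, 0.019, 1.0, -0.002]
force: [6.3, -2.5, 2.7]
grip_width: 0.002
```

```bash
python3 - <<'E'
from h import *
go(137,154,5,c=(2.5,2.5),p=3)
E
```

```text
now [31.6 11.2 53.9] F [ 6.3 -2.3] 2.7 t 6.92
0.0097 0.0039 0.0037 -0.0019 0.0048 -0.0013; 0.0098 0.0107 0.0036 -0.0019 0.0048 -0.0013; 0.0098 0.0175 0.0036 -0.0019 0.0048 -0.0013; 0.0103 0.0233 0.0036 -0.0019 0.0048 -0.0013; 0.0118 0.0289 0.0036 -0.0019 0.0048 -0.0013
```

Call:
send_rows(increments="0.005 0.006 0.003 -0.002 0.005 -0.001; 0.006 0.013 0.003 -0.002 0.005 -0.001; 0.006 0.019 0.003 -0.002 0.005 -0.001; 0.008 0.026 0.003 -0.002 0.005 -0.001; 0.01 0.031 0.003 -0.002 0.005 -0.001")

```text
clock: 7.33
position: [0.4853, -0.1755, 0.0519]
tool_rot: [-0.001, 0.018, 1.0, 0.001]
force: [1.4, -1.1, -0.3]
grip_width: 0.003
```

```bash
python3 - <<'E'
from h import *
go(154,171,5,c=(2.5,2.5),p=3)
E
```

```text
now [25.9 27.7 51.9] F [ 1.4 -1.1] -0.3 t 7.33
0.0025 0.0012 -0.0002 0.0006 -0.0010 -0.0002; 0.0057 0.0060 -0.0002 0.0006 -0.0010 -0.0002; 0.0098 0.0101 -0.0002 0.0006 -0.0010 -0.0002; 0.0144 0.0135 -0.0002 0.0006 -0.0010 -0.0002; 0.0196 0.0160 -0.0002 0.0006 -0.0010 -0.0002
```

```bash
python3 - <<'E'
from h import *
go(156,174,5,c=(2,1.5),p=5)
E
```

```text
now [25.9 27.7 51.9] F [ 1.4 -1.1] -0.3 t 7.33
0.0087 -0.0000 -0.0002 0.0006 -0.0010 -0.0002; 0.0123 0.0040 -0.0002 0.0006 -0.0010 -0.0002; 0.0165 0.0074 -0.0002 0.0006 -0.0010 -0.0002; 0.0212 0.0099 -0.0002 0.0006 -0.0010 -0.0002; 0.0263 0.0115 -0.0002 0.0006 -0.0010 -0.0002
```

Call:
send_rows(increments="0.006 0.002 0 0.001 -0.001 0; 0.011 0.005 0 0.001 -0.001 0; 0.016 0.008 0 0.001 -0.001 0; 0.021 0.01 0 0.001 -0.001 0; 0.026 0.0115 0 0.001 -0.001 0")

```text
clock: 7.75
position: [0.4716, -0.1689, 0.0516]
tool_rot: [-0.001, 0.018, 1.0, -0.0]
force: [1.5, 1.3, -0.0]
grip_width: 0.004
```

```bash
python3 - <<'E'
from h import *
go(172,190,5,c=(2,1.5),p=4)
E
```

```text
now [11.9 33.9 51.6] F [1.5 1.4] -0.0 t 7.75
0.0005 0.0016 -0.0008 -0.0001 -0.0006 -0.0001; 0.0066 0.0019 -0.0008 -0.0001 -0.0006 -0.0001; 0.0138 0.0019 -0.0008 -0.0001 -0.0006 -0.0001; 0.0210 0.0019 -0.0008 -0.0001 -0.0006 -0.0001; 0.0282 0.0019 -0.0007 -0.0001 -0.0006 -0.0001
```

```bash
sed -i 's/b=17.5,r=19.8/b=14.5,r=19.8/; s/c=(1,0),p=3/c=(2.5,.5),p=3.5/' h.py; python3 - <<'E'
from h import *
go(164,182,5)
E
```

```text
now [11.9 33.9 51.6] F [1.5 1.4] -0.0 t 7.75
0.0064 -0.0051 -0.0008 -0.0001 -0.0006 -0.0001; 0.0136 -0.0051 -0.0008 -0.0001 -0.0006 -0.0001; 0.0208 -0.0051 -0.0008 -0.0001 -0.0006 -0.0001; 0.0280 -0.0051 -0.0007 -0.0001 -0.0006 -0.0001; 0.0350 -0.0052 -0.0007 -0.0001 -0.0006 -0.0001
```

Call:
send_rows(increments="0.0065 -0.005 0 0 0 0; 0.0135 -0.006 0 0 0 0; 0.021 -0.006 0 0 0 0; 0.028 -0.006 0 0 0 0; 0.035 -0.006 0 0 0 0")

```text
clock: 8.17
position: [0.4524, -0.1688, 0.0512]
tool_rot: [-0.002, 0.018, 1.0, 0.002]
force: [1.3, 7.6, 4.9]
grip_width: 0.012
```

```bash
python3 - <<'E'
from h import *
go(182,200,5)
E
```

```text
now [-7.3 33.2 51.2] F [1.1 7.7] 4.9 t 8.17
0.0024 -0.0046 -0.0017 0.0020 -0.0021 -0.0004; 0.0080 -0.0064 -0.0017 0.0020 -0.0021 -0.0004; 0.0133 -0.0092 -0.0017 0.0020 -0.0021 -0.0004; 0.0179 -0.0129 -0.0017 0.0020 -0.0021 -0.0004; 0.0218 -0.0174 -0.0017 0.0020 -0.0021 -0.0004
```

Call:
send_rows(increments="0.005 -0.005 -0.002 0.002 -0.002 0; 0.01 -0.007 -0.002 0.002 -0.002 0; 0.014 -0.01 -0.002 0.002 -0.002 0; 0.018 -0.013 -0.002 0.002 -0.002 0; 0.022 -0.017 -0.002 0.002 -0.002 0")

```text
clock: 8.58
position: [0.4389, -0.1756, 0.0514]
tool_rot: [-0.002, 0.018, 1.0, 0.001]
force: [-2.6, 4.6, 1.8]
grip_width: 0.007
```

```bash
python3 - <<'E'
from h import *
go(199,217,5)
E
```

```text
now [-20.6  25.9  51.4] F [-2.7  4.5] 1.8 t 8.58
-0.0025 -0.0064 -0.0011 0.0014 -0.0022 -0.0004; -0.0001 -0.0118 -0.0011 0.0014 -0.0022 -0.0004; 0.0012 -0.0176 -0.0012 0.0014 -0.0022 -0.0004; 0.0015 -0.0239 -0.0012 0.0014 -0.0022 -0.0004; 0.0014 -0.0311 -0.0012 0.0014 -0.0022 -0.0004
```

Call:
send_rows(increments="0 -0.006 -0.005 0.001 -0.002 0; 0 -0.012 -0.005 0.001 -0.002 0; 0 -0.018 -0.005 0.001 -0.002 0; 0 -0.024 -0.005 0.001 -0.002 0; -0.002 -0.031 -0.005 0.001 -0.002 0")

```text
clock: 9.0
position: [0.4339, -0.1888, 0.053]
tool_rot: [-0.006, 0.017, 1.0, 0.003]
force: [-17.8, 5.5, 13.1]
grip_width: 0.004
```

```bash
python3 - <<'E'
from h import *
go(2,20,5,z=55)
E
```

```text
now [-25.   12.7  53. ] F [-18.    4.9] 13.1 t 9.0
-0.0074 -0.0065 -0.0042 0.0031 -0.0059 0.0000; -0.0074 -0.0137 -0.0043 0.0031 -0.0059 0.0000; -0.0074 -0.0209 -0.0043 0.0031 -0.0059 0.0000; -0.0074 -0.0281 -0.0043 0.0031 -0.0059 0.0000; -0.0074 -0.0353 -0.0044 0.0031 -0.0059 0.0000
```

Call:
send_rows(increments="-0.002 -0.006 -0.003 0.002 -0.005 0; -0.003 -0.013 -0.003 0.002 -0.005 0; -0.003 -0.02 -0.003 0.002 -0.005 0; -0.003 -0.027 -0.003 0.002 -0.005 0; -0.003 -0.034 -0.003 0.002 -0.005 0")

```text
clock: 9.42
position: [0.4324, -0.2054, 0.0538]
tool_rot: [-0.003, 0.017, 1.0, 0.002]
force: [-7.3, 3.1, 3.3]
grip_width: 0.003
```

```bash
python3 - <<'E'
from h import *
go(18,34,5,z=55)
E
```

```text
now [-26.   -4.1  53.8] F [-7.4  2.9] 3.3 t 9.42
-0.0094 -0.0043 -0.0025 0.0020 -0.0035 0.0003; -0.0094 -0.0107 -0.0026 0.0020 -0.0035 0.0003; -0.0094 -0.0171 -0.0026 0.0020 -0.0035 0.0003; -0.0095 -0.0228 -0.0026 0.0020 -0.0035 0.0003; -0.0104 -0.0280 -0.0026 0.0020 -0.0035 0.0003
```

Call:
send_rows(increments="-0.004 -0.005 -0.002 0.002 -0.003 0; -0.005 -0.01 -0.002 0.002 -0.003 0; -0.005 -0.015 -0.002 0.002 -0.003 0; -0.005 -0.019 -0.002 0.002 -0.003 0; -0.005 -0.022 -0.002 0.002 -0.003 0")

```text
clock: 9.83
position: [0.4324, -0.2164, 0.054]
tool_rot: [-0.003, 0.017, 1.0, 0.001]
force: [-6.6, 1.6, 1.0]
grip_width: 0.003
```

Call:
send_rows(increments="0.01 0 0 0 0 0; 0.025 0 0 0 0 0; 0.045 0 -0.04 0 0 0; 0.065 0.06 -0.1 0 0 0; 0.09 0.12 -0.16 0 0 0")

```text
clock: 10.25
position: [0.3907, -0.159, 0.1319]
tool_rot: [-0.003, 0.018, 1.0, 0.001]
force: [0.0, -0.1, 0.1]
grip_width: 0.004
```

Call:
send_rows(increments="0.08 0.08 0 0 0 0; 0.15 0.16 0 0 0 0; 0.15 0.24 0 0 0 0; 0.15 0.32 0 0 0 0; 0.15 0.4 0 0 0 0")

```text
clock: 10.67
position: [0.3223, 0.0283, 0.1331]
tool_rot: [-0.001, 0.02, 1.0, 0.0]
force: [0.3, -0.1, -0.3]
grip_width: 0.006
```

```bash
python3 - <<'E'
from h import *
rows([(0,0,55)])
s=crop("top",186,230,310,365,14,"pics/c3.png")
print(proj(s,np.r_[C,.044]))
E
```

```text
now [-144.2  225.7  133.1] F [ 0.3 -0.1] -0.3 t 10.67
-0.2909 -0.4499 0.1557 0.0000 -0.0009 -0.0025
[327.5068013  205.02469195]
```

View pics/c3.png

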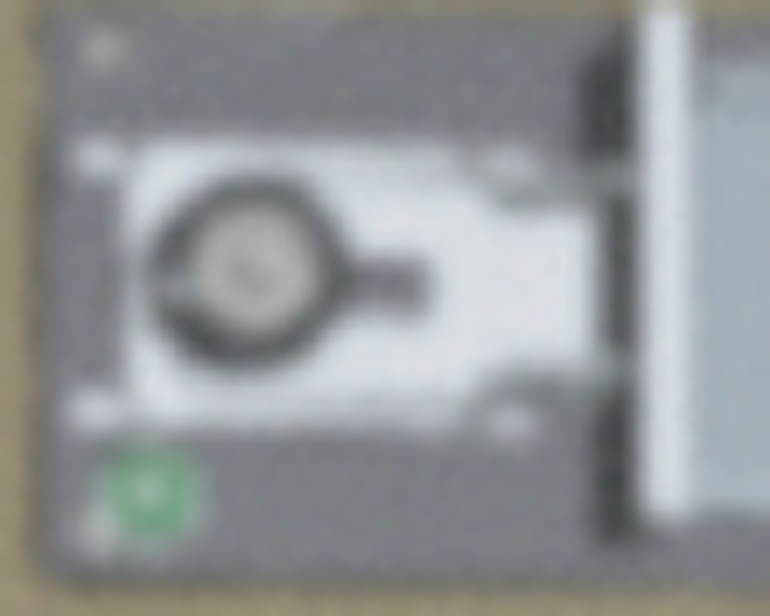

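The view shows a light break in the nut's ring at crop (178,290), left of its centre at (248,270). That puts the witness line near table +y, at about 646° (1.79 turns), consistent with the rolled length. I'll measure it numerically.

```bash
cat >> h.py <<'E'
def wit(z=.0435,img=None):
    s=ctrl.snapshot("top");im=(cv2.imread(img) if img else s["image"]).astype(np.float32).mean(2)
    best=None
    for dx in np.arange(-3,3.1,.5):
        for dy in np.arange(-3,3.1,.5):   # centre refine: darkest ring
            v=[]
            for a in range(0,360,10):
                q=np.deg2rad(180+a);v.append([cv2.getRectSubPix(im,(1,1),tuple(proj(s,np.r_[RT@np.array([dx+r*np.cos(q),dy+r*np.sin(q)])/1000+C,z])))[0,0] for r in(15,17,19)])
            v=np.mean(v,1)
            if best is None or np.median(v)<best[0]: best=(np.median(v),dx,dy,v)
    print("centre",best[1:3]);print({a:int(x) for a,x in zip(range(0,360,10),best[3])})
E
python3 - <<'E'
from h import *
wit(.04,"pics/top0.png");wit()
rows([(-60,14,133),(-45,14,60)])
E
```

```text
centre (np.float64(-1.0), np.float64(0.0))
{0: 133, 10: 134, 20: 133, 30: 131, 40: 132, 50: 129, 60: 124, 70: 115, 80: 105, 90: 101, 100: 108, 110: 119, 120: 126, 130: 122, 140: 122, 150: 120, 160: 120, 170: 116, 180: 114, 190: 117, 200: 118, 210: 118, 220: 118, 230: 115, 240: 110, 250: 109, 260: 104, 270: 98, 280: 95, 290: 95, 300: 95, 310: 96, 320: 97, 330: 103, 340: 114, 350: 125}
centre (np.float64(1.0), np.float64(0.5))
{0: 111, 10: 111, 20: 113, 30: 115, 40: 120, 50: 124, 60: 120, 70: 112, 80: 109, 90: 111, 100: 119, 110: 126, 120: 130, 130: 131, 140: 128, 150: 124, 160: 125, 170: 130, 180: 134, 190: 135, 200: 137, 210: 141, 220: 140, 230: 135, 240: 126, 250: 118, 260: 113, 270: 117, 280: 130, 290: 131, 300: 115, 310: 102, 320: 94, 330: 94, 340: 99, 350: 106}
now [-143.8  227.6  132.9] F [ 0.6 -0.2] -0.5 t 10.82
-0.1646 -0.4284 -0.0008 0.0002 -0.0014 0.0035; -0.1950 -0.4287 0.1451 0.0002 -0.0014 0.0035
```

The witness line peaks at 285°, so about 75° (27 mm of rolling) is left. I'll return to the −x side at y ≈ 13 mm for one last stroke.

Call:
send_rows(increments="-0.08 -0.08 0 0 0 0.003; -0.15 -0.16 0 0 -0.001 0.003; -0.165 -0.24 0 0 -0.001 0.003; -0.165 -0.32 0 0 -0.001 0.003; -0.165 -0.4 0 0 -0.001 0.003")

```text
clock: 11.23
position: [0.4002, -0.1603, 0.1328]
tool_rot: [0.001, 0.018, 1.0, -0.001]
force: [0.7, 0.0, -1.4]
grip_width: 0.006
```

```bash
python3 - <<'E'
from h import *
rows([(-50,13,55),(-36,13,55)])
E
```

```text
now [-59.7  39.9 132.8] F [0.7 0. ] -1.4 t 11.23
-0.0192 -0.0536 0.1558 -0.0007 0.0006 -0.0002; -0.0472 -0.0536 0.1558 -0.0007 0.0006 -0.0002
```

Call:
send_rows(increments="-0.01 -0.053 0.06 0 0 0; -0.02 -0.053 0.12 0 0 0; -0.02 -0.053 0.155 0 0 0; -0.035 -0.053 0.155 0 0 0; -0.047 -0.053 0.155 0 0 0")

```text
clock: 11.65
position: [0.4224, -0.1896, 0.0549]
tool_rot: [-0.0, 0.019, 1.0, -0.0]
force: [0.4, -0.6, 0.5]
grip_width: 0.003
```

Call:
send_rows(increments="0 0 0 0 0 0; 0 0 0 0 0 0")

```text
clock: 11.82
position: [0.4237, -0.1911, 0.0563]
tool_rot: [0.001, 0.019, 1.0, -0.001]
force: [0.5, 0.3, 0.2]
grip_width: 0.003
```

```bash
python3 - <<'E'
from h import *
rows([(-28,13,55),(-26,13,55)])
E
```

```text
now [-35.1   9.9  56.3] F [0.4 0.4] 0.2 t 11.82
-0.0143 0.0062 0.0027 -0.0015 0.0012 -0.0018; -0.0183 0.0062 0.0027 -0.0015 0.0012 -0.0018
```

Call:
send_rows(increments="-0.006 0.006 0.003 -0.001 0.001 -0.001; -0.012 0.007 0.003 -0.001 0.001 -0.001; -0.016 0.007 0.003 -0.001 0.001 -0.001; -0.019 0.007 0.003 -0.001 0.001 -0.001")

```text
clock: 12.15
position: [0.4333, -0.1877, 0.0553]
tool_rot: [-0.0, 0.018, 1.0, -0.001]
force: [-5.1, -0.1, 3.6]
grip_width: 0.006
```

Call:
send_rows(increments="-0.003 0 0 0 0 0; -0.003 0 0 0 0 0")

```text
clock: 12.32
position: [0.4336, -0.187, 0.0552]
tool_rot: [-0.002, 0.017, 1.0, -0.0]
force: [-5.0, 0.5, 2.7]
grip_width: 0.006
```

```bash
python3 - <<'E'
from h import *
rows([(-28,13,55),(-26,13,55)])
E
```

```text
now [-25.4  14.5  55.2] F [-5.   0.3] 2.7 t 12.32
0.0051 -0.0029 0.0004 -0.0002 -0.0015 0.0004; 0.0011 -0.0029 0.0004 -0.0002 -0.0015 0.0004
```

Call:
send_rows(increments="-0.004 -0.006 0 0 -0.001 0; -0.004 -0.012 0 0 -0.001 0; -0.004 -0.018 0 0 -0.001 0; -0.004 -0.024 0 0 -0.001 0; -0.004 -0.03 0 0 -0.001 0")

```text
clock: 12.73
position: [0.4326, -0.2003, 0.0546]
tool_rot: [-0.003, 0.017, 1.0, 0.001]
force: [-8.1, 1.8, 4.6]
grip_width: 0.006
```

Call:
send_rows(increments="-0.004 -0.006 0 0 -0.003 0; -0.004 -0.012 0 0 -0.003 0; -0.004 -0.018 0 0 -0.003 0; -0.004 -0.024 0 0 -0.003 0; -0.004 -0.03 0 0 -0.003 0")

```text
clock: 13.15
position: [0.4321, -0.2138, 0.0541]
tool_rot: [-0.002, 0.016, 1.0, 0.003]
force: [-5.3, 2.0, 2.5]
grip_width: 0.004
```

```bash
python3 - <<'E'
from h import *
rows([(-28,-15,55),(-26,-15,55)])
E
```

```text
now [-26.  -12.4  54.1] F [-5.4  1.8] 2.5 t 13.15
0.0041 -0.0051 -0.0018 0.0027 -0.0024 0.0014; 0.0001 -0.0051 -0.0018 0.0027 -0.0024 0.0014
```

Call:
send_rows(increments="-0.004 -0.004 0 0 -0.002 0; -0.004 -0.007 0 0 -0.002 0; -0.004 -0.008 0 0 -0.002 0")

```text
clock: 13.4
position: [0.4322, -0.2167, 0.0536]
tool_rot: [-0.002, 0.016, 1.0, 0.004]
force: [-6.7, 0.8, 3.4]
grip_width: 0.004
```

Call:
send_rows(increments="0.01 0 0 0 0 0; 0.025 0 0 0 0 0; 0.045 0 -0.04 0 0 0; 0.065 0.06 -0.1 0 0 0; 0.09 0.12 -0.16 0 0 0")

```text
clock: 13.82
position: [0.3899, -0.159, 0.1315]
tool_rot: [-0.003, 0.017, 1.0, 0.004]
force: [0.5, 0.2, 0.8]
grip_width: 0.003
```

Call:
send_rows(increments="0.08 0.08 0 0 0 0; 0.15 0.16 0 0 0 0; 0.15 0.24 0 0 0 0; 0.15 0.32 0 0 0 0; 0.15 0.4 0 0 0 0")

```text
clock: 14.23
position: [0.32, 0.0278, 0.1337]
tool_rot: [-0.002, 0.018, 1.0, 0.004]
force: [1.0, -0.3, 0.2]
grip_width: 0.006
```

```bash
python3 - <<'E'
from h import *
s=crop("top",186,230,310,365,14,"pics/c4.png")
wit(.044)
rows([(-144,-90,133)])
E
```

```text
centre (np.float64(-1.5), np.float64(0.5))
{0: 142, 10: 155, 20: 153, 30: 143, 40: 138, 50: 134, 60: 127, 70: 118, 80: 111, 90: 109, 100: 113, 110: 121, 120: 125, 130: 125, 140: 128, 150: 127, 160: 124, 170: 123, 180: 123, 190: 122, 200: 121, 210: 122, 220: 124, 230: 118, 240: 113, 250: 106, 260: 102, 270: 102, 280: 102, 290: 100, 300: 97, 310: 97, 320: 98, 330: 99, 340: 111, 350: 128}
now [-147.   229.7  133.5] F [ 0.4 -0.9] 1.0 t 14.33
0.0011 -0.6394 -0.0056 0.0051 -0.0026 0.0056
```

View pics/c4.png

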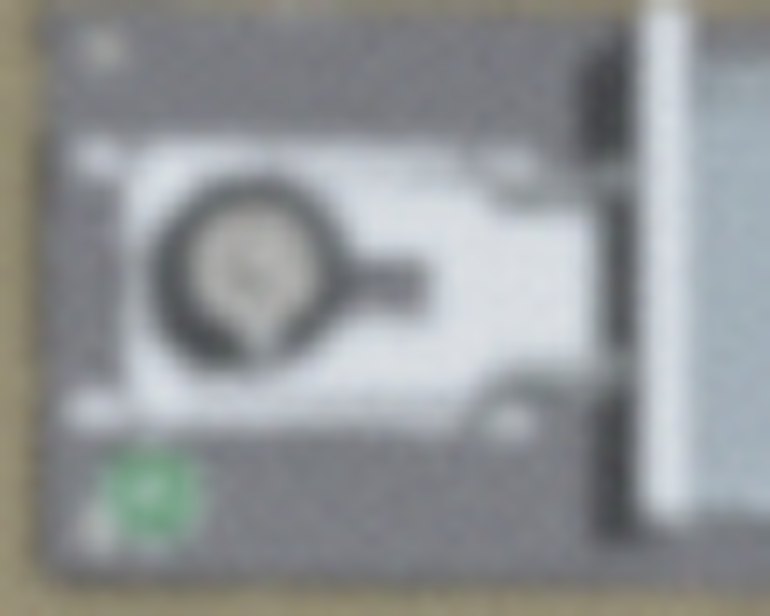

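The witness line is at crop (262,340), about 12° past the start mark, so the nut is at two turns plus about 12°. Now the gate: go over the tray beside the gate wall, come down with the tip above the tray top, and push towards +y.

Call:
send_rows(increments="0 -0.08 0 0.003 0 0.005; 0 -0.16 0 0.005 -0.002 0.005; 0 -0.24 0 0.005 -0.002 0.005; -0.08 -0.32 0 0.005 -0.002 0.005; -0.14 -0.4 0 0.005 -0.002 0.005")

```text
clock: 14.75
position: [0.3704, -0.1537, 0.1315]
tool_rot: [0.0, 0.018, 1.0, -0.0]
force: [0.6, -0.2, 1.2]
grip_width: 0.007
```

```bash
python3 - <<'E'
from h import *
rows([(1,-122,133),(1,-122,68)])
E
```

```text
now [-89.7  45.5 131.5] F [ 0.6 -0.2] 1.2 t 14.75
-0.1821 -0.3347 -0.0027 -0.0003 0.0000 -0.0010; -0.1821 -0.3346 0.1273 -0.0003 0.0000 -0.0010
```

Call:
send_rows(increments="-0.03 -0.08 -0.01 0 0 0; -0.07 -0.16 -0.01 0 0 0; -0.12 -0.24 -0.01 0 0 0; -0.182 -0.31 -0.01 0 0 0; -0.182 -0.335 -0.005 0 0 0")

```text
clock: 15.17
position: [0.4568, -0.3293, 0.1345]
tool_rot: [0.001, 0.019, 1.0, -0.002]
force: [-0.2, -0.6, -0.0]
grip_width: 0.007
```

Call:
send_rows(increments="0 0 0 0 0 0; 0 0 0 0 0 0")

```text
clock: 15.33
position: [0.4562, -0.3319, 0.1337]
tool_rot: [0.001, 0.021, 1.0, -0.002]
force: [-0.7, 0.8, -0.1]
grip_width: 0.003
```

```bash
python3 - <<'E'
from h import *
rows([(1,-122,133),(1,-122,70)])
E
```

```text
now [   2.2 -129.6  133.7] F [-0.7  0.8] -0.1 t 15.33
0.0026 0.0152 0.0012 -0.0017 0.0014 -0.0031; 0.0029 0.0156 0.1272 -0.0017 0.0014 -0.0031
```

Call:
send_rows(increments="0.003 0.01 0.03 -0.001 0.001 -0.003; 0.003 0.012 0.06 -0.001 0.001 -0.003; 0.003 0.012 0.09 -0.001 0.001 -0.003; 0.003 0.012 0.115 -0.001 0.001 -0.003; 0.003 0.012 0.122 -0.001 0.001 -0.003")

```text
clock: 15.75
position: [0.453, -0.3238, 0.0709]
tool_rot: [-0.001, 0.017, 1.0, 0.001]
force: [-0.6, 0.8, 0.3]
grip_width: 0.002
```

Call:
send_rows(increments="0 0.006 0 0 0 0; 0 0.012 0 0 0 0; 0 0.018 0 0 0 0; 0 0.024 0 0 0 0; 0 0.028 0 0 0 0")

```text
clock: 16.17
position: [0.4538, -0.3096, 0.0717]
tool_rot: [-0.001, 0.017, 1.0, 0.0]
force: [-0.1, 0.5, -0.6]
grip_width: 0.004
```

```bash
python3 - <<'E'
from h import *
rows([(1,-70,70)])
E
```

```text
now [  -0.9 -107.4   71.7] F [-0.1  0.5] -0.6 t 16.17
-0.0039 0.0748 0.0035 0.0004 -0.0006 0.0002
```

Call:
send_rows(increments="-0.002 0.007 0.002 0 0 0; -0.002 0.014 0.002 0 0 0; -0.002 0.021 0.002 0 0 0; -0.002 0.028 0.002 0 0 0; -0.002 0.035 0.002 0 0 0")

```text
clock: 16.58
position: [0.4558, -0.2923, 0.0711]
tool_rot: [-0.0, 0.017, 1.0, -0.0]
force: [0.5, -1.2, 0.6]
grip_width: 0.007
```

Call:
send_rows(increments="0 0.006 0 0 0 0; 0 0.012 0 0 0 0; 0 0.018 0 0 0 0; 0 0.024 0 0 0 0; 0 0.03 0 0 0 0")

```text
clock: 17.0
position: [0.4564, -0.277, 0.0711]
tool_rot: [-0.0, 0.017, 1.0, -0.0]
force: [0.3, -1.8, 0.7]
grip_width: 0.003
```

```bash
python3 - <<'E'
from h import *
rows([(1,-70,70)])
E
```

```text
now [  0.5 -74.8  71.1] F [ 0.4 -1.8] 0.7 t 17.0
-0.0010 0.0095 0.0022 -0.0001 -0.0002 0.0002
```

Call:
send_rows(increments="0 0.005 0.001 0 0 0; 0 0.01 0.001 0 0 0; 0 0.013 0.001 0 0 0")

```text
clock: 17.25
position: [0.4567, -0.2727, 0.0708]
tool_rot: [0.0, 0.017, 1.0, -0.002]
force: [-3.4, -14.1, -4.5]
grip_width: 0.001
```

Call:
send_rows(increments="0 0.004 0 0 0 0; 0 0.006 0 0 0 0; 0 0.006 0 0 0 0")

```text
clock: 17.5
position: [0.4567, -0.2727, 0.0709]
tool_rot: [0.0, 0.016, 1.0, -0.005]
force: [-2.2, -12.3, -4.1]
grip_width: 0.005
```

Call:
send_rows(increments="0 0.003 0 0 0 0; 0 0.004 0 0 0 0; 0 0.004 0 0 0 0")

```text
clock: 17.75
position: [0.4567, -0.2727, 0.0709]
tool_rot: [0.0, 0.016, 1.0, -0.007]
force: [-1.5, -8.9, -3.2]
grip_width: 0.006
```

```bash
python3 - <<'E'
from h import *
rows([(1,-70,70)])
E
```

```text
now [  0.6 -70.4  70.9] F [-1.2 -9. ] -3.2 t 17.75
-0.0007 0.0009 0.0017 -0.0070 0.0004 0.0015
```

The gate is against its stop: 9–14 N and no further movement. I'll back off, rise, clear the view and check.

Call:
send_rows(increments="0 -0.01 0 -0.007 0 0; 0 -0.025 0 -0.007 0 0; 0 -0.03 -0.06 -0.007 0 0; 0 -0.03 -0.14 -0.007 0 0; 0 -0.03 -0.2 -0.007 0 0")

```text
clock: 18.17
position: [0.456, -0.2864, 0.1726]
tool_rot: [0.0, 0.016, 1.0, 0.001]
force: [1.3, -0.3, 0.5]
grip_width: 0.006
```

Call:
send_rows(increments="0.07 0.04 0 0 0 0; 0.14 0.09 0 0 0 0; 0.2 0.16 0 0 0 0; 0.2 0.24 0 0 0 0; 0.2 0.32 0 0 0 0")

```text
clock: 18.58
position: [0.3591, -0.1232, 0.1726]
tool_rot: [-0.0, 0.018, 1.0, 0.001]
force: [1.6, -0.8, 0.3]
grip_width: 0.006
```

Call:
send_rows(increments="0 0.08 0 0 0 0; 0 0.16 0 0 0 0; 0 0.24 0 0 0 0; 0 0.32 0 0 0 0; 0 0.4 0 0 0 0")

```text
clock: 19.0
position: [0.3658, 0.0786, 0.1734]
tool_rot: [-0.0, 0.019, 1.0, 0.002]
force: [0.6, 0.3, -0.0]
grip_width: 0.004
```

```bash
python3 - <<'E'
from h import *
rows([(1,-70,70)])
s=crop("top",176,240,305,435,6,"pics/c5.png")
wit(.044)
E
```

```text
now [-102.4  277.5  173.4] F [0.6 0.3] -0.0 t 19.0
-0.2088 -0.6952 0.2042 0.0017 -0.0004 -0.0013
centre (np.float64(-0.5), np.float64(1.5))
{0: 130, 10: 149, 20: 150, 30: 137, 40: 128, 50: 122, 60: 121, 70: 124, 80: 127, 90: 126, 100: 124, 110: 124, 120: 125, 130: 126, 140: 128, 150: 127, 160: 123, 170: 126, 180: 127, 190: 124, 200: 126, 210: 129, 220: 132, 230: 130, 240: 122, 250: 111, 260: 98, 270: 84, 280: 80, 290: 89, 300: 97, 310: 97, 320: 96, 330: 97, 340: 101, 350: 113}
```

View pics/c5.png

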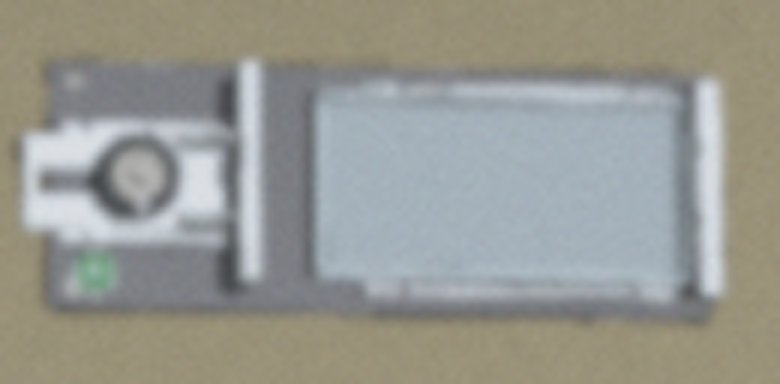

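The gate wall moved from crop column 305 to 240, about 30 mm. The tray's right edge is still at 685, and the witness line is still about 12–15° past its mark. Handing in.

Call:
send_rows(increments="0 0 0 0 0 0; 0 0 0 0 0 0; 0 0 0 0 0 0")

```text
clock: 19.35
position: [0.3651, 0.0813, 0.173]
tool_rot: [-0.001, 0.015, 1.0, 0.003]
force: [0.6, 0.6, -0.5]
grip_width: 0.009
```

```bash
python3 -c "
from cell import ctrl
print(ctrl.close_job())"
```

```text
the job is handed in; nothing more can be done
None
```

I turned the clamp nut anticlockwise through two full turns, plus about 12–15°, then pushed the end gate back to its stop. I handed the job in at 19.4 s, with the arm clear of everything.

- **Nut:** I rolled it with the shut fingertips in one pass around the rim plus a final stroke. The witness line read 285° (1.79 turns) before that stroke and about 12–15° past the start mark after it. A camera can't count whole turns, so the turn count comes from the rolled length; the gate sliding freely confirms the nut is past one and a half turns.
- **Gate:** It slid at about 1.8 N, then stopped dead at 9–14 N. The last picture shows it about 30 mm back.
- **Tray:** It is still where it was in that picture. I never took the arm near the bystanders, but I did not re-measure their positions.
- **Disagreement:** Touch put the nut's axis about 2–3 mm from where the camera fit had it in x, so I corrected the path by force as I went. The highest force I read was about 23 N.

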